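# Scrub out a leaning column with a brush

## Robot

A 6-joint arm with a two-finger parallel gripper is mounted at the origin on a cart in front of the work surface, level with it; the furniture and walls round the work are solid. World frame = base frame: x ahead of the robot, y to its left, z up, the work surface at z = 0. Lengths are in m, angles in degrees, forces in N, time in s.
With the tool pointing down it reaches from about 0.35 to 0.875 m from the base axis. Payload 4.2 kg.
Tool frame: the origin (TCP) lies on the centre line of the jaws, within the pads' length; the fingertips stand r.tip_extent ahead of it and the grasp point (between the pads) lies 11 mm behind it (r.tip_extent is the distance from the TCP to the fingertips, in m); z points along the fingers, y is the line along which they close (so a half turn about z gives the same grasp; the last joint's range is limited). The gripper opens to 87 mm and grips with 3 to 60 N. Pads are 19 mm wide; open, the fingers measure 117 mm over their backs; the gripper's body (75 mm by 190 mm) begins 51 mm behind the grasp point.
Start: joints at [-61.902, 22.042, 0.453, 0, -68.411, -14.817], TCP at [0.144, -0.608, 0.231] pointing down, gripper open.
Joint ranges: [-179.83, 179.83], [-69.29, 118.12], [-61.27, 80.66], [-181.25, 117.63], [-171.15, -9.14], [-177.46, 177.46]. Speed limits (degrees/s): [159.86, 159.86, 180, 180, 180, 180].

## Interface

Orientations are given as a 3x3 rotation matrix whose columns are the frame's x, y, z axes.
In Python, from station import r gives the robot as it stands.
- The arm moves only by the shell command python3 -m jog 'ROWS'. ROWS is text: rows parted by semicolons, each of 5 numbers parted by spaces: the opening, from 0 (shut) to 1 (fully open), then the shift along the world's x, y, z in mm, then the turn about the world's z in degrees. In form: hand dx dy dz roll; .... A call has 1 to 5 rows; each row shifts and turns the commanded pose from where the row before left it; what a row does not reach is not made up. A row lasts 1/8 s, in which the tool goes at most 62.5 mm and 10.7 degrees, less where a joint would pass 70% of its speed; a pose out of reach is approached as far as the arm can. A call is refused whole if a number of a shift passes 62.5 or a number of a turn 10.7, either way. A call with a gripper value outside its range is refused whole. The fingers move at their own pace and stop on an object; the grip force is fixed at half the most. Time passes only in rows, so rows that do not move let the fingers close. It gives the time, the measured TCP pose, the force, the opening and the grip force at its end, in the units of the state.
- r.sense(): the state, without advancing time (a new reading comes with each control period).
- r.capture(name): name is "side" or "top"; returns a dict with "pixels" (400x640x3 uint8, red, green, blue), "fovy" (degrees; the focal length in pixels is half the picture's height over the tangent of half this angle, whatever the lens; pixels are square), "cx", "cy" (the principal point, pixels), "k1" (the pictures are not rectified: a ray, as slopes to the right and down, at radius r is drawn at 1 + k1 r^2 times it, then the intrinsics apply), "origin" and "orientation" of the camera in the world. Camera axes: x right, y down, z forward; pixel columns grow to the right and rows downward; lengths in m; the calibration is good to about 2 mm. A picture is of the moment at which its call begins. There is no depth.
- r.finish_job(): hands the job in; it is judged then, once.
The state is a dict: "time_s": time; "joints": joint angles; "joint_velocities": joint speeds; "effort": joint torques, N m; "tcp_pos": TCP position; "ee_rot": TCP orientation; "wrist_force": force on the tool from outside, world axes, zero at the start; "moment": the same for the moment, N m; "gripper_width": opening from 0.0 (shut) to 1.0 (fully open); "gripper_force": force on a finger pad.
Only numpy, scipy, OpenCV 4.12 (cv2) and the standard library are available. Lean on these libraries where they do the work, as an engineer would, in place of code of your own. Each camera call takes 0.05 s, during which the arm holds its last target. There are 200 camera calls.

## Task

Take the brush off its hanger and clean the inside of the leaning clear column: first press the end tuft gently on the middle of the bottom plate, whose height you must feel for, then scrub the left wall and after it the right wall, as seen from the robot, each with the head pressed lightly sideways against the wall from close to the bottom up to just inside the mouth and back down close to the bottom. Then hang the brush back on its hanger, and leave the bottles and the beaker alone; never press hard on the column.

Things in the scene. Friction and masses are not known exactly. Their poses are not given: they have to be found in the camera images.
- brush: Brush, 218 mm long, hanging head down. Origin: centre of the underside of its grey collar; z runs up the brush axis. Collar: 40 mm disc, z 0 to 8 mm. Wooden handle: 28 mm (x) by 20 mm (y), z 8 to 58 mm; pinch it across y from its end. Shank 12 mm thick down to a springy neck at z -30 mm; bristle head z -148 to -108 mm; end tuft to z -160 mm. About 0.15 kg.
- brush_tip: End tuft of the brush, 24 mm across; origin at its very end, on the brush axis, 160 mm below the collar's underside. It springs in by up to 10 mm (0.5 N per mm).
- head_centre (a point): Centre of the bristle head (44 mm across, 40 mm long, tapered ends), on the brush axis, 128 mm below the collar's underside, 32 mm above the tuft's end. The neck lets it give sideways, about 1 N per mm.
- column: Clear tube in a fixed grey stand, leaning 0.45 rad, mouth towards the robot. Origin: centre of its underside; z along the tube to the mouth, y level, to the left wall. 160 mm long, outside 84 mm (96 mm at the grey mouth flange, 10 mm thick), bore 72 mm. The grey bottom plate inside has its upper face 18 to 43 mm above the origin, different each time; friction holds it.
- column_mouth (a point): Centre of the column's mouth, on its axis, 160 mm from the underside.
- hanger: Brush hanger, fixed. Origin: base underside below the brush axis; z up. Post centred at x 62 mm. Two level prongs form a fork open to its -x: slot 22 mm wide, x -32 (open) to 16 mm (closed); prongs 12 mm wide, 8 mm thick, top at z 185 mm, end lips 4 mm high at x -32 to -27 mm. The head is wider than the slot: lift the brush about 10 mm and draw it out to -x.
- hanger_rest (a point): Where the centre of the collar's underside rests, the collar lying on the prongs with the shank in the slot: hanger x 0, y 0, z 185 mm.
- tall_beaker: Bystander: glass beaker 83x88x129 mm, origin at the centre of its underside; leave alone.
- amber_bottle: Bystander: squat bottle with screw cap, 58x58x110 mm, origin at the centre of its underside; leave alone.
- wash_bottle: Bystander: white squeeze bottle with a spout, 65x109x191 mm, origin at the centre of its underside; leave alone.
Things that resemble listed ones, but are neither listed nor needed, are in the scene too. Of the things like the brush, leave any that is orange; of the rest the smaller one is meant.

How it is judged:
By the outcome, as a careful person would: the job done as asked, in the order asked, and still so for the second after the job is handed in, with the robot touching nothing.
It also fails if it takes over 72 s, if anything falls off the work surface, if the arm or the gripper's body presses on something with over 40 N, if the wrist force passes 120 N, or if a joint passes its speed limit or range.

## Working session

There is one attempt and no reset: what is moved stays moved. The work goes in short steps, Python scripts to look and compute and a shell command to move; the robot and the scene stay as the last step left them, time stands still between calls to the robot, and variables do not carry over. Pictures are saved under pics/ and viewed, at most 10 in all, crops included, and the job is handed in when it is done.

```bash
ls; mkdir -p pics; python3 - <<'E'
from station import r
import cv2
for n in("side","top"):
    c=r.capture(n); cv2.imwrite(f"pics/{n}0.png",c["pixels"][...,::-1])
    print(n,{k:(v.tolist() if hasattr(v,'tolist') else v) for k,v in c.items() if k!="pixels"})
print(r.sense(), r.tip_extent)
E
```

```text
pics
side {'fovy': 57.29579062725559, 'cx': 317.2599480359907, 'cy': 201.41178267395702, 'k1': 0.003903443865023825, 'origin': [0.27643682318564244, -1.4478665395662784, 0.679832171841716], 'orientation': [[0.9857289649210144, -0.07075106481724779, 0.1527504322186073], [-0.16787343497999924, -0.3456181918786117, 0.9232370092617469], [-0.012526673291888345, -0.9357042012675717, -0.35256308681774035]]}
top {'fovy': 55.48613566599464, 'cx': 324.40872987825645, 'cy': 201.3032307300768, 'k1': -0.08760861565376021, 'origin': [0.2242948759289076, -0.012883074898711074, 1.4084956115206633], 'orientation': [[-0.08554870796002292, -0.9723092519804939, 0.2174767506643037], [-0.9963335997791432, 0.08329277373966995, -0.019536422238639793], [0.0008812023065064657, -0.21835070953831393, -0.9758699663001265]]}
{'time_s': 0.1, 'joints': array([-6.19007604e+01,  2.20850149e+01,  3.86628446e-01, -2.37770662e-02,
       -6.84115913e+01, -1.48175961e+01]), 'joint_velocities': array([-0.02571588,  0.0315865 ,  0.10889822,  0.088986  , -0.04799677,
       -0.02831096]), 'effort': array([-9.32986804e-04, -3.91689849e+01,  1.87934572e+01,  4.23184589e+00,
        1.35213046e-02, -6.89795093e-05]), 'tcp_pos': array([ 0.14348298, -0.60776178,  0.2295804 ]), 'ee_rot': array([[-9.73287645e-01, -2.29588418e-01, -5.63663018e-04],
       [-2.29589080e-01,  9.73285847e-01,  1.87495233e-03],
       [ 1.18137899e-04,  1.95427881e-03, -9.99998083e-01]]), 'wrist_force': array([-0.11334991, -0.98911818, -1.09554884]), 'moment': array([ 0.03204072, -0.01552958,  0.04054954]), 'gripper_force': 0.0, 'gripper_width': 0.9987611086652229} 0.008
```

View pics/side0.png

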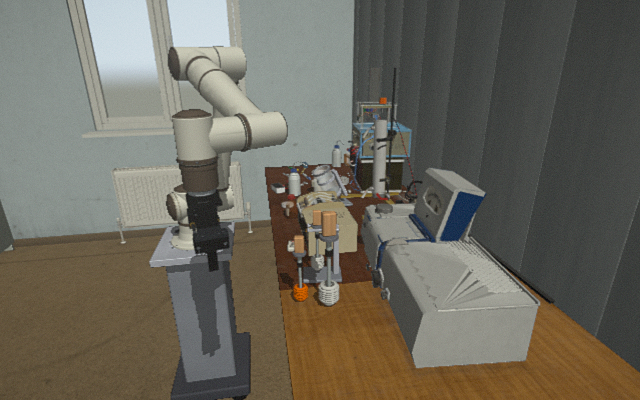

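View pics/top0.png

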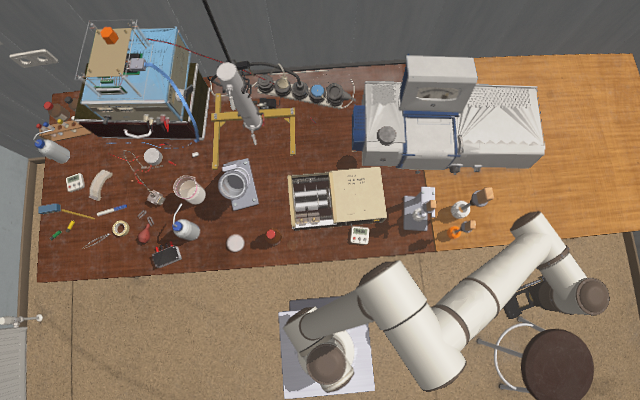

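Side: three brush-like things, orange-headed (300,245–292), big white-headed in front (328,225–295), and a smaller one behind at about (318,220–265). The top view shows the hanger at (420,208) and the column at (234,182). I'll enlarge both.

```bash
python3 - <<'E'
import cv2,numpy as np
s=cv2.imread("pics/side0.png");t=cv2.imread("pics/top0.png")
a=cv2.resize(s[160:310,265:365],None,fx=4,fy=4,interpolation=2)
b=cv2.resize(t[180:245,395:500],None,fx=3.8,fy=4,interpolation=2)
c=cv2.resize(t[145:220,200:300],None,fx=3.8,fy=4,interpolation=2)
m=np.zeros((600,800,3),np.uint8);m[:600,:400]=a;m[:260,400:799]=b;m[300:600,400:780]=c
cv2.imwrite("pics/c1.png",m)
E
```

```text
(no output)
```

View pics/c1.png

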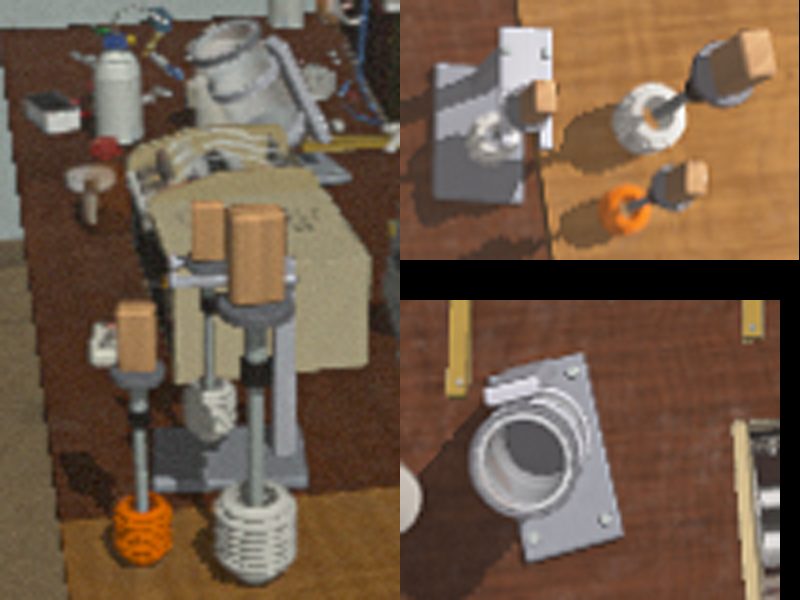

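Candidates, as side-view pixels: orange-headed brush (299,270), excluded by colour. Large white-headed brush (329,255), standing free, is bigger. The small white-headed brush (317,240), hanging in the fork (top-view handle about (432,205)), fits: it isn't orange and is the smaller of the rest. The crop confirms it, so I'll measure it next.

```bash
cat > h.py <<'E'
import numpy as np,cv2
from station import r
def cam(n):
    c=r.capture(n);h,w=c["pixels"].shape[:2];f=h/2/np.tan(np.radians(c["fovy"]/2))
    return dict(img=c["pixels"],K=np.array([[f,0,c["cx"]],[0,f,c["cy"]],[0,0,1.]]),D=np.array([c["k1"],0,0,0.]),o=np.array(c["origin"]),R=np.array(c["orientation"]))
def rays(c,p):
    q=cv2.undistortPoints(np.array(p,float).reshape(-1,1,2),c["K"],c["D"]).reshape(-1,2)
    return np.c_[q,np.ones(len(q))]@c["R"].T
def onz(c,p,z):
    d=rays(c,p);return c["o"]+d*((z-c["o"][2])/d[:,2])[:,None]
def tri(c1,p1,c2,p2):
    a,b=rays(c1,[p1])[0],rays(c2,[p2])[0]
    s,*_=np.linalg.lstsq(np.c_[a,-b],c2["o"]-c1["o"],rcond=None)
    P,Q=c1["o"]+s[0]*a,c2["o"]+s[1]*b;return (P+Q)/2,np.linalg.norm(P-Q)
def proj(c,P):
    P=(np.atleast_2d(P)-c["o"])@c["R"]
    return cv2.projectPoints(P,np.zeros(3),np.zeros(3),c["K"],c["D"])[0].reshape(-1,2)
E
python3 - <<'E'
from h import *
np.set_printoptions(precision=4,suppress=True)
T,S=cam("top"),cam("side")
ft=lambda u,v:(395+(u-400)/3.8-.4,180+v/4-.4); fc=lambda u,v:(200+(u-400)/3.8-.4,145+(v-300)/4-.4); fs=lambda u,v:(265+u/4-.4,160+v/4-.4)
# wood masks
for n,c,(x0,y0,x1,y1) in(("top",T,(422,195,442,216)),("side",S,(310,205,322,230))):
    hsv=cv2.cvtColor(c["img"],cv2.COLOR_RGB2HSV)[y0:y1,x0:x1]
    m=cv2.inRange(hsv,(6,80,150),(20,200,255));ys,xs=np.nonzero(m)
    print(n,len(xs),xs.min()+x0,xs.max()+x0,ys.min()+y0,ys.max()+y0,xs.mean()+x0,ys.mean()+y0)
print("handle top centre tri",tri(T,ft(544,95),S,fs(208,203)))
print("handle top on z.243",onz(T,[ft(544,95)],.243))
b=[ft(435,62),ft(523,62),ft(523,203),ft(433,198)]
print("base z.01",onz(T,b,.01))
print("post/prong top",onz(T,[ft(500,28),ft(552,28),ft(552,150),ft(541,150)],.185))
print("big handle",tri(T,ft(756,55),S,fs(258,210)),"orange",tri(T,ft(695,180),S,fs(137,303)))
print("mouth tri",tri(T,fc(526,456),S,fs(225,42)))
pl=[fc(583,352),fc(622,533),fc(528,560),fc(488,385)]
print("stand plate",onz(T,pl,.01))
E
```

```text
top 156 430 441 195 215 436.6025641025641 203.62820512820514
side 112 310 320 205 224 316.73214285714283 216.49107142857142
handle top centre tri (array([ 0.4499, -0.377 ,  0.2403]), np.float64(0.0023052299843864935))
handle top on z.243 [[ 0.4483 -0.376   0.243 ]]
base z.01 [[ 0.5343 -0.3434  0.01  ]
 [ 0.5267 -0.4321  0.01  ]
 [ 0.3926 -0.4127  0.01  ]
 [ 0.4052 -0.3245  0.01  ]]
post/prong top [[ 0.5196 -0.3635  0.185 ]
 [ 0.5158 -0.4098  0.185 ]
 [ 0.4129 -0.3943  0.185 ]
 [ 0.4137 -0.3847  0.185 ]]
big handle (array([ 0.4567, -0.5375,  0.2979]), np.float64(0.005682773179295463)) orange (array([ 0.3753, -0.5029,  0.2187]), np.float64(0.005275960988651049))
mouth tri (array([0.5807, 0.2622, 0.19  ]), np.float64(0.0028897516240960655))
stand plate [[0.7348 0.241  0.01  ]
 [0.5514 0.2093 0.01  ]
 [0.5333 0.304  0.01  ]
 [0.7099 0.3397 0.01  ]]
```

```bash
python3 -m jog '1 10 0 60 -7; 1 30 10 60 -7; 1 40 20 50 -7.5; 1 45 40 0 0; 1 45 40 0 0' ; python3 -m jog '1 45 40 0 0; 1 45 40 0 0; 1 30 25 0 0; 1 15 15 0 0; 1 0 0 0 0'; python3 -c "
from station import r
s=r.sense();print(s['tcp_pos'],s['ee_rot'],s['joints'])"
```

```text
time_s: 0.82
tcp_pos: [0.3097, -0.4993, 0.3927]
ee_rot: [[-0.99, 0.144, 0.001], [0.144, 0.99, -0.0], [-0.001, -0.0, -1.0]]
wrist_force: [0.7, -0.6, 0.5]
gripper_width: 1.0
gripper_force: 0.0
time_s: 1.45
tcp_pos: [0.4441, -0.3797, 0.3921]
ee_rot: [[-0.99, 0.141, -0.001], [0.141, 0.99, 0.0], [0.001, 0.0, -1.0]]
wrist_force: [-0.2, 0.7, 0.8]
gripper_width: 1.0
gripper_force: 0.0
[ 0.44406837 -0.37972115  0.39211795] [[-9.89967176e-01  1.41296142e-01 -6.25857796e-04]
 [ 1.41295954e-01  9.89967344e-01  3.35002386e-04]
 [ 6.66913324e-04  2.43210191e-04 -9.99999748e-01]] [-2.46623991e+01  1.44294596e+01  1.21069008e+01 -2.48242014e-03
 -8.77180384e+01 -7.34603521e+01]
```

```bash
python3 -m jog '1 5 3 -50 0; 1 0 0 -50 0; 1 0 0 -40 0; 1 0 0 -20 0; 1 0 0 -10 0' ; python3 - <<'E'
from h import *
S,T=cam("side"),cam("top")
cv2.imwrite("pics/g1.png",np.hstack([cv2.resize(S["img"][150:300,270:370,::-1],(400,600)),cv2.resize(T["img"][170:240,390:470,::-1],(400,350),interpolation=2).repeat(1,0) if 0 else cv2.copyMakeBorder(cv2.resize(T["img"][170:240,390:470,::-1],(400,350)),0,250,0,0,0)]))
print(r.sense()["tcp_pos"])
E
```

```text
time_s: 2.08
tcp_pos: [0.4471, -0.3782, 0.2212]
ee_rot: [[-0.989, 0.145, -0.002], [0.145, 0.989, 0.001], [0.002, 0.0, -1.0]]
wrist_force: [0.2, -0.7, 1.1]
gripper_width: 0.999
gripper_force: 0.0
[ 0.44763445 -0.37796678  0.22178047]
```

View pics/g1.png

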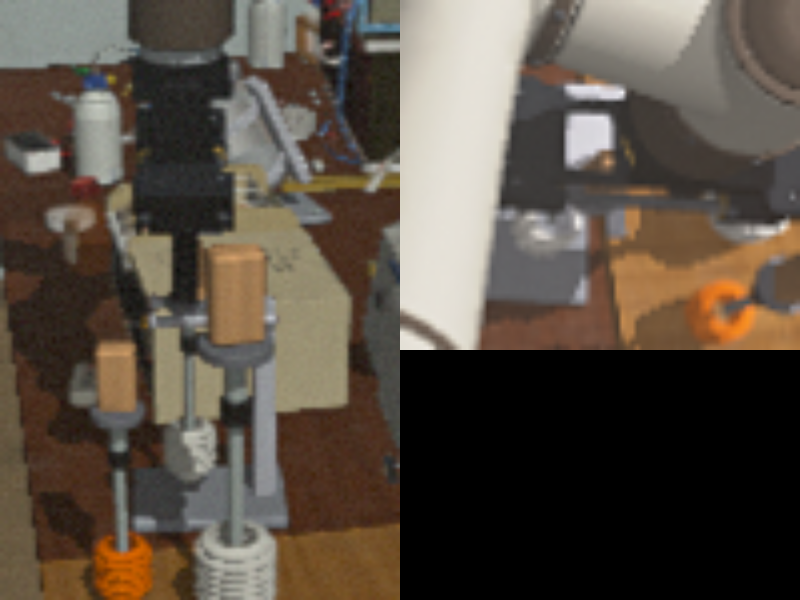

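Pixels: the near finger at (185,290) in the crop covers the handle in line with the brush axis (190,380). The top view shows no conflict. I'll close the gripper and lift a little.

```bash
python3 -m jog '0 0 0 0 0; 0 0 0 0 0; 0 0 0 0 0; 0 0 0 0 0; 0 0 0 0 0' ; python3 -m jog '0 0 0 6 0; 0 0 0 6 0; 0 0 0 0 0'; python3 -c "
from station import r
s=r.sense();print(s['tcp_pos'],s['joints'])"
```

```text
time_s: 2.8
tcp_pos: [0.4485, -0.3774, 0.2225]
ee_rot: [[-0.99, 0.143, 0.0], [0.143, 0.99, -0.0], [-0.0, -0.0, -1.0]]
wrist_force: [0.0, -0.3, 0.8]
gripper_width: 0.514
gripper_force: 0.0
time_s: 3.18
tcp_pos: [0.4489, -0.378, 0.236]
ee_rot: [[-0.99, 0.143, 0.002], [0.143, 0.99, -0.002], [-0.002, -0.002, -1.0]]
wrist_force: [-0.0, -0.2, 4.4]
gripper_width: 0.228
gripper_force: 29.9
[ 0.44892123 -0.37799967  0.2359839 ] [-2.42666857e+01  1.80448714e+01 -4.75178169e+00  6.27459980e-02
 -6.70682218e+01 -7.39586421e+01]
```

```bash
python3 -m jog '0 0 0 0 0; 0 0 0 0 0' ; python3 - <<'E'
from h import *
S=cam("side")
cv2.imwrite("pics/g2.png",cv2.resize(S["img"][190:290,290:350,::-1],(360,600),interpolation=2))
E
```

```text
time_s: 3.42
tcp_pos: [0.4489, -0.378, 0.236]
ee_rot: [[-0.99, 0.143, 0.002], [0.143, 0.99, -0.002], [-0.002, -0.002, -1.0]]
wrist_force: [-0.6, 0.2, 5.2]
gripper_width: 0.228
gripper_force: 29.9
```

View pics/g2.png

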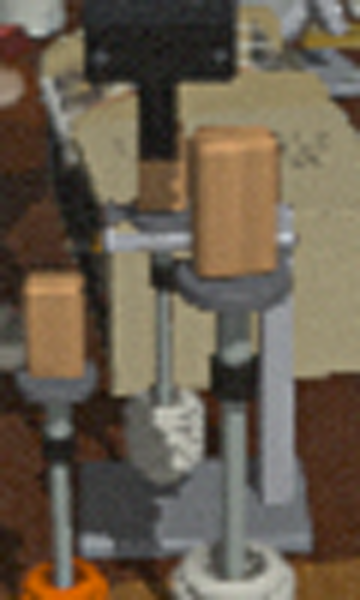

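The collar shows at (165,212), just above the prongs, and the fingertip ends at (160,160), so the pads overlap only about 20 mm of handle. I'll regrip deeper for stiffness.

```bash
python3 -m jog '0.4 0 0 0 0; 0.4 0 0 0 0; 0.4 0 0 -8 0; 0.4 0 0 -9 0; 0 0 0 0 0' ; python3 -m jog '0 0 0 0 0; 0 0 0 0 0; 0 0 0 0 0'
```

```text
time_s: 4.1
tcp_pos: [0.4479, -0.377, 0.2158]
ee_rot: [[-0.99, 0.143, -0.003], [0.143, 0.99, 0.002], [0.003, 0.001, -1.0]]
wrist_force: [0.7, -0.0, 0.5]
gripper_width: 0.345
gripper_force: 0.0
time_s: 4.47
tcp_pos: [0.4486, -0.3774, 0.2174]
ee_rot: [[-0.99, 0.143, 0.0], [0.143, 0.99, 0.0], [-0.0, 0.0, -1.0]]
wrist_force: [0.7, -0.2, -1.1]
gripper_width: 0.228
gripper_force: 30.0
```

```bash
python3 -m jog '0 0 0 6 0; 0 0 0 7 0; 0 0 0 0 0; 0 -30 4 0 0; 0 -35 5 0 0' ; python3 -m jog '0 -30 4 0 0; 0 0 3 50 0; 0 0 10 50 0; 0 0 20 40 0; 0 0 0 0 0';python3 - <<'E'
from h import *
S=cam("side");T=cam("top")
cv2.imwrite("pics/g3.png",np.hstack([cv2.resize(S["img"][130:280,250:350,::-1],(400,600),interpolation=2),cv2.resize(T["img"][140:215,195:245,::-1],(400,600),interpolation=2)]))
E
```

```text
time_s: 5.1
tcp_pos: [0.383, -0.3682, 0.2301]
ee_rot: [[-0.99, 0.142, -0.0], [0.142, 0.99, 0.0], [0.0, 0.0, -1.0]]
wrist_force: [-0.5, -0.5, -1.2]
gripper_width: 0.23
gripper_force: 30.0
time_s: 5.72
tcp_pos: [0.3545, -0.3314, 0.3745]
ee_rot: [[-0.99, 0.142, 0.008], [0.142, 0.99, -0.004], [-0.008, -0.003, -1.0]]
wrist_force: [0.6, 0.5, -2.1]
gripper_width: 0.228
gripper_force: 30.0
```

View pics/g3.png

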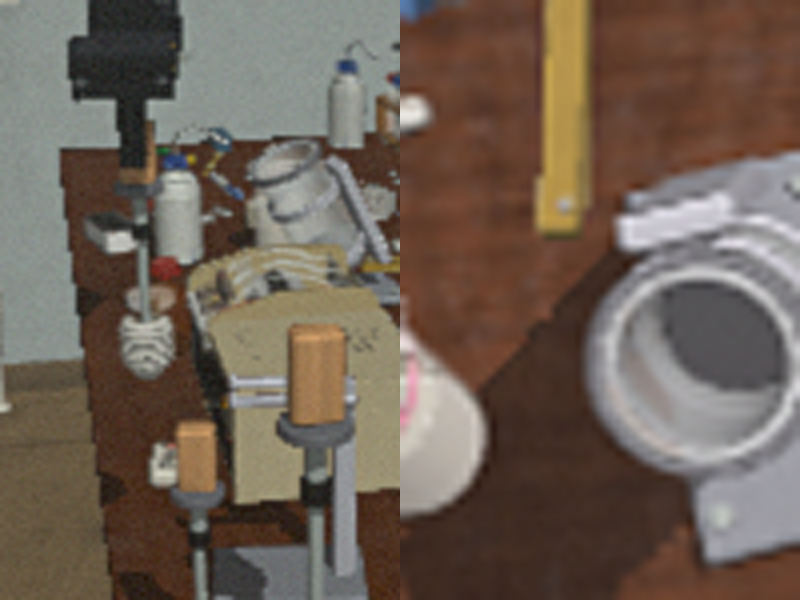

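The held brush hangs straight below the gripper (crop (145,190)–(147,360)). The top view shows the bore ring centred near full pixel (232.4,183.9), agreeing with the first mouth fix within about 1.5 mm. I'll move over the mouth.

```bash
python3 -m jog '0 10 35 40 0; 0 18 50 25 0; 0 20 52 20 4; 0 20 52 0 5; 0 20 52 0 5' ; python3 -m jog '0 20 52 0 4.8; 0 20 52 0 0; 0 20 52 0 0; 0 20 52 0 0; 0 20 52 0 0';  python3 -m jog '0 20 45 0 0; 0 20 30 0 0; 0 18 17 0 0; 0 0 0 0 0'
```

```text
time_s: 6.45
tcp_pos: [0.4418, -0.0888, 0.4537]
ee_rot: [[-0.995, -0.103, -0.003], [-0.103, 0.995, 0.0], [0.003, 0.0, -1.0]]
wrist_force: [1.6, -0.6, -2.0]
gripper_width: 0.226
gripper_force: 30.0
time_s: 7.08
tcp_pos: [0.542, 0.1712, 0.453]
ee_rot: [[-0.983, -0.183, -0.004], [-0.183, 0.983, -0.002], [0.004, -0.001, -1.0]]
wrist_force: [0.6, -0.3, -2.1]
gripper_width: 0.228
gripper_force: 30.0
time_s: 7.58
tcp_pos: [0.6006, 0.263, 0.4503]
ee_rot: [[-0.983, -0.184, -0.007], [-0.184, 0.983, -0.004], [0.007, -0.003, -1.0]]
wrist_force: [0.1, -0.3, -1.8]
gripper_width: 0.228
gripper_force: 30.0
```

```bash
python3 -m jog '0 -15 0 0 0; 0 0 0 -20 0; 0 0 0 -20 0; 0 0 0 -15 0; 0 0 0 0 0'; python3 - <<'E'
from h import *
S=cam("side");T=cam("top")
print(r.sense()["tcp_pos"])
cv2.imwrite("pics/g4.png",np.hstack([cv2.resize(S["img"][100:225,270:370,::-1],(400,500),interpolation=2),cv2.resize(T["img"][140:202,200:250,::-1],(400,500),interpolation=2)]))
E
```

```text
time_s: 8.2
tcp_pos: [0.584, 0.2609, 0.3987]
ee_rot: [[-0.983, -0.183, -0.003], [-0.183, 0.983, -0.002], [0.003, -0.002, -1.0]]
wrist_force: [-0.1, -0.3, -2.1]
gripper_width: 0.226
gripper_force: 30.0
[0.58474992 0.26128629 0.40090416]
```

View pics/g4.png

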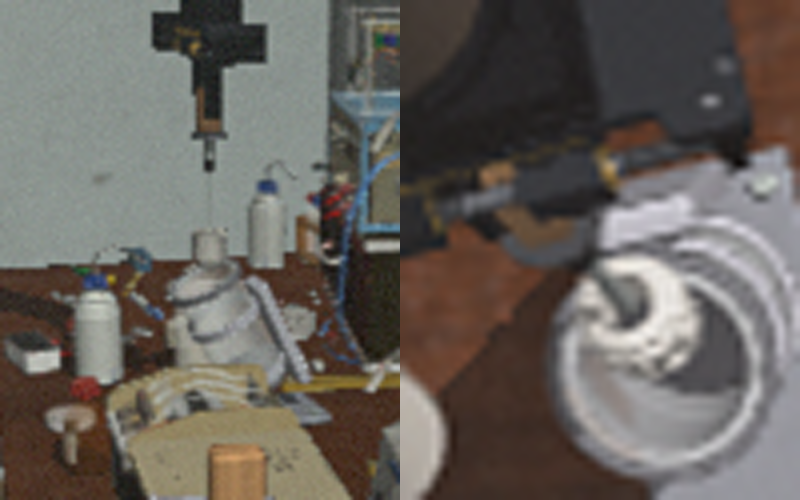

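The side view shows the head (210,243 crop) just above the mouth. In the top view the head (640,315) overlaps the bore ring (centre about (660,362)). I'll check the projections numerically.

```bash
python3 - <<'E'
from h import *
T,S=cam("top"),cam("side");np.set_printoptions(precision=2,suppress=True)
t=r.sense()["tcp_pos"];M=np.array([.581,.262,.19])
H=t-[0,0,.1604]
for c,(x,y),k in((T,(200,140),8),(S,(270,100),4)):
    p=proj(c,[M,H,H+[0,0,.02]]);print(p,((p+.4-[x,y])*k+([400,0] if k==8 else 0)))
# bore ring at mouth drawn over top image
yw=np.radians(10.6);u=np.array([np.cos(yw),np.sin(yw),0]);z=np.array([0,0,1.]);n=.9004*u+.435*z;v=np.cross(z,u);a=-.435*u+.9004*z
th=np.linspace(0,2*np.pi,200)
im=cv2.resize(T["img"][140:202,200:250,::-1],(400,496),interpolation=2)
for R_,col in((.036,(0,255,0)),(.048,(0,0,255))):
    q=proj(T,M+R_*(np.cos(th)[:,None]*n+np.sin(th)[:,None]*v));cv2.polylines(im,[np.int32((q+.5-[200,140])*8)],True,col,1)
im2=cv2.resize(S["img"][150:200,300:350,::-1],(400,400),interpolation=2)
for R_,col in((.036,(0,255,0)),(.048,(0,0,255))):
    q=proj(S,M+R_*(np.cos(th)[:,None]*n+np.sin(th)[:,None]*v));cv2.polylines(im2,[np.int32((q+.5-[300,150])*8)],True,col,1)
cv2.imwrite("pics/g5.png",np.hstack([im,cv2.copyMakeBorder(im2,0,96,0,0,0)]))
E
```

```text
[[232.81 183.95]
 [229.2  178.6 ]
 [227.67 176.85]] [[665.67 354.79]
 [636.83 312.  ]
 [624.59 298.  ]]
[[321.19 170.02]
 [321.9  159.85]
 [321.86 155.82]] [[206.37 281.67]
 [209.19 240.99]
 [209.06 224.87]]
```

View pics/g5.png

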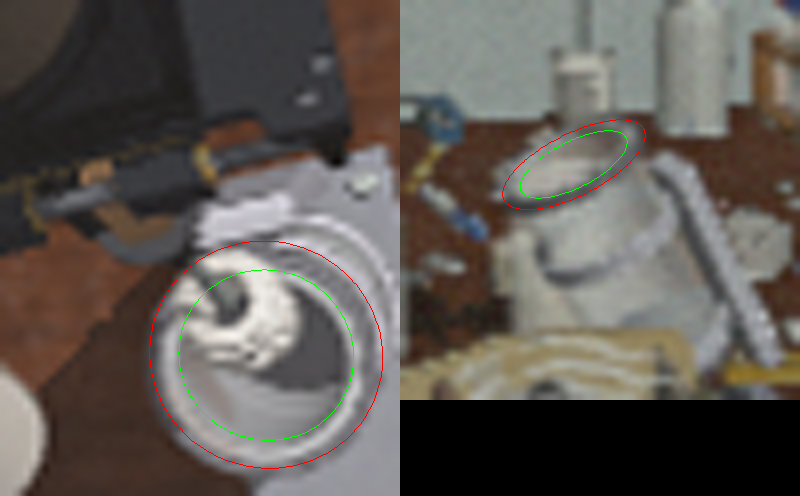

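The overlay matches the mouth within about 2 mm, the true centre lying roughly 1.5 mm nearer the robot. I'll insert slowly.

```bash
python3 -m jog '0 -2 1 -15 0; 0 0 0 -15 0; 0 0 0 -15 0; 0 0 0 -15 0; 0 0 0 0 0'; python3 -m jog '0 0 0 -10 0; 0 0 0 -8 0; 0 0 0 -5 0; 0 0 0 0 0'
```

```text
time_s: 9.02
tcp_pos: [0.582, 0.2622, 0.3385]
ee_rot: [[-0.983, -0.184, -0.003], [-0.184, 0.983, -0.002], [0.003, -0.001, -1.0]]
wrist_force: [0.2, -0.4, -2.0]
gripper_width: 0.228
gripper_force: 30.0
time_s: 9.52
tcp_pos: [0.5825, 0.2625, 0.3171]
ee_rot: [[-0.983, -0.184, -0.0], [-0.184, 0.983, -0.0], [0.0, -0.0, -1.0]]
wrist_force: [0.4, 0.0, -1.7]
gripper_width: 0.227
gripper_force: 30.0
```

```bash
python3 -m jog '0 -6 -1 0 0; 0 0 0 0 0'; python3 -m jog '0 -4 -1 0 0; 0 0 0 0 0';python3 -m jog '0 -4 -0.5 0 0; 0 0 0 0 0';python3 -c "
from station import r
s=r.sense();print(s['moment'])"
```

```text
time_s: 9.78
tcp_pos: [0.577, 0.2618, 0.3185]
ee_rot: [[-0.983, -0.184, 0.003], [-0.184, 0.983, 0.001], [-0.003, 0.001, -1.0]]
wrist_force: [2.8, -0.1, -1.5]
gripper_width: 0.227
gripper_force: 30.0
time_s: 10.02
tcp_pos: [0.5729, 0.2607, 0.3186]
ee_rot: [[-0.983, -0.184, 0.003], [-0.184, 0.983, 0.001], [-0.003, 0.001, -1.0]]
wrist_force: [2.9, 0.8, 0.5]
gripper_width: 0.224
gripper_force: 30.0
time_s: 10.28
tcp_pos: [0.5686, 0.2601, 0.3184]
ee_rot: [[-0.983, -0.184, 0.002], [-0.184, 0.983, 0.001], [-0.002, 0.0, -1.0]]
wrist_force: [2.5, -0.7, 2.0]
gripper_width: 0.228
gripper_force: 30.0
[ 0.09498529 -1.09522458 -0.00348084]
```

```bash
python3 -m jog '0 -6 -1 0 0; 0 -6 -1 -1 0; 0 0 0 0 0'; python3 -m jog '0 -6 -1 -2 0; 0 -6 -1 -2 0; 0 0 0 0 0';python3 -m jog '0 -6 -1 -2 0; 0 -6 -1 -2 0; 0 0 0 0 0';python3 - <<'E'
from h import *
S=cam("side")
print(r.sense()["tcp_pos"],r.sense()["moment"])
cv2.imwrite("pics/g6.png",cv2.resize(S["img"][110:210,280:360,::-1],(480,600),interpolation=2))
E
```

```text
time_s: 10.65
tcp_pos: [0.5558, 0.2579, 0.3162]
ee_rot: [[-0.983, -0.184, -0.001], [-0.184, 0.983, -0.0], [0.001, -0.0, -1.0]]
wrist_force: [1.3, 0.6, 1.6]
gripper_width: 0.228
gripper_force: 30.0
time_s: 11.02
tcp_pos: [0.5437, 0.2559, 0.312]
ee_rot: [[-0.983, -0.184, -0.001], [-0.184, 0.983, -0.0], [0.001, -0.0, -1.0]]
wrist_force: [2.5, 0.7, -0.0]
gripper_width: 0.227
gripper_force: 30.0
time_s: 11.4
tcp_pos: [0.5318, 0.254, 0.3082]
ee_rot: [[-0.983, -0.184, -0.001], [-0.184, 0.983, -0.0], [0.001, -0.0, -1.0]]
wrist_force: [1.7, -0.2, 0.4]
gripper_width: 0.223
gripper_force: 30.0
[0.53205183 0.25396885 0.30818747] [ 0.06195968 -0.79848771 -0.01006339]
```

View pics/g6.png

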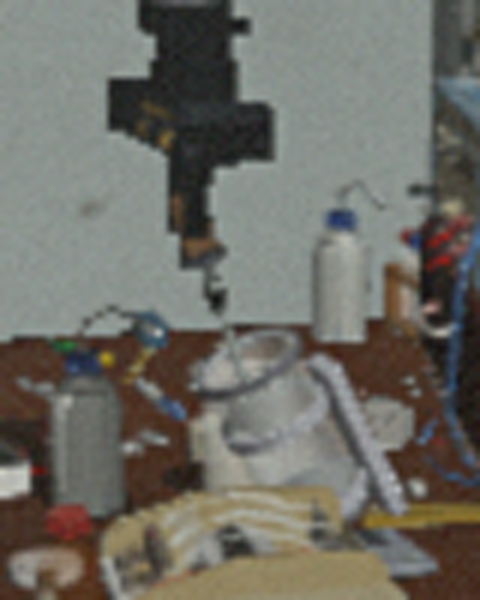

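The brush has pivoted in the pads: collar (210,245) to shank (235,365) leans with the tube by about 16°. I'll turn it a little further, then free the head to the axis.

```bash
python3 -m jog '0 -6 -1 -2 0; 0 -6 -1 -2 0; 0 -6 -1 -2 0; 0 0 0 0 0'; python3 -c "
from station import r
s=r.sense();print(s['tcp_pos'],s['moment'])"; python3 -m jog '0 6 1 0 0; 0 6 1 0 0;0 0 0 0 0;0 0 0 0 0'; python3 -c "
from station import r
s=r.sense();print(s['tcp_pos'],s['moment'])"
```

```text
time_s: 11.95
tcp_pos: [0.5138, 0.2509, 0.3023]
ee_rot: [[-0.983, -0.184, -0.001], [-0.184, 0.983, -0.0], [0.001, -0.0, -1.0]]
wrist_force: [1.2, 0.8, 1.2]
gripper_width: 0.23
gripper_force: 30.0
[0.51383695 0.2509092  0.3023031 ] [ 0.04771519 -0.74633582  0.01561347]
time_s: 12.45
tcp_pos: [0.5263, 0.2529, 0.3018]
ee_rot: [[-0.983, -0.183, -0.002], [-0.183, 0.983, -0.001], [0.002, -0.001, -1.0]]
wrist_force: [-0.2, 0.5, -1.9]
gripper_width: 0.227
gripper_force: 30.0
[0.52632351 0.2529284  0.30176893] [-0.01975832  0.02337123  0.04590416]
```

```bash
python3 -m jog '0 8 1 0 0; 0 4.3 0.8 -9 0; 0 4.3 0.8 -9 0; 0 0 0 0 0'; python3 -m jog '0 4.3 0.8 -9 0; 0 4.3 0.8 -9 0; 0 0 0 0 0; 0 0 0 0 0'; python3 -m jog '0 1.7 0.3 -3.6 0; 0 0 0 0 0'; python3 -m jog '0 1.7 0.3 -3.6 0; 0 0 0 0 0'
```

```text
time_s: 12.95
tcp_pos: [0.5428, 0.2554, 0.2826]
ee_rot: [[-0.983, -0.183, -0.003], [-0.183, 0.983, -0.002], [0.003, -0.001, -1.0]]
wrist_force: [-0.7, 0.1, -2.2]
gripper_width: 0.225
gripper_force: 30.0
time_s: 13.45
tcp_pos: [0.5518, 0.2573, 0.2665]
ee_rot: [[-0.983, -0.184, 0.0], [-0.184, 0.983, -0.0], [-0.0, -0.0, -1.0]]
wrist_force: [0.2, 0.1, -2.0]
gripper_width: 0.225
gripper_force: 30.0
time_s: 13.7
tcp_pos: [0.5533, 0.2576, 0.2626]
ee_rot: [[-0.983, -0.184, -0.0], [-0.184, 0.983, -0.0], [0.0, -0.0, -1.0]]
wrist_force: [-0.8, -0.2, -2.0]
gripper_width: 0.228
gripper_force: 30.0
time_s: 13.95
tcp_pos: [0.555, 0.2578, 0.2588]
ee_rot: [[-0.983, -0.184, -0.001], [-0.184, 0.983, -0.0], [0.001, -0.0, -1.0]]
wrist_force: [0.1, 0.5, -1.8]
gripper_width: 0.228
gripper_force: 30.0
```

```bash
python3 -m jog '0 1.3 0.2 -2.7 0; 0 0 0 0 0'|sed -n '2p;4p'; python3 -m jog '0 1.3 0.2 -2.7 0; 0 0 0 0 0'|sed -n '2p;4p'; python3 -m jog '0 1.3 0.2 -2.7 0; 0 0 0 0 0'|sed -n '2p;4p'
```

```text
tcp_pos: [0.5564, 0.258, 0.2562]
wrist_force: [0.5, 0.0, -1.7]
tcp_pos: [0.5577, 0.2583, 0.2535]
wrist_force: [-0.3, -0.4, -1.7]
tcp_pos: [0.559, 0.2584, 0.2511]
wrist_force: [-0.4, -0.7, -0.1]
```

```bash
python3 -m jog '0 0 0 0 0'|sed -n '2p;4p'; python3 -m jog '0 0 0 0 0'|sed -n '2p;4p'
```

```text
tcp_pos: [0.559, 0.2585, 0.2513]
wrist_force: [-0.6, -0.8, 0.1]
tcp_pos: [0.559, 0.2585, 0.2513]
wrist_force: [-0.2, -0.3, 0.2]
```

The plate is felt at about 36 mm above the underside (within 18–43), pressed at about 2 N. I'll back off 6 mm and go to the left wall.

```bash
python3 -m jog '0 -2.6 -0.5 5.4 0; 0 -1 5 0 0; 0 -1 5 0 0; 0 0 0 0 0'|sed -n '2p;4p'; python3 -m jog '0 -0.4 2 0 0; 0 0 0 0 0'|sed -n '2p;4p'; python3 -m jog '0 -0.4 2 0 0; 0 0 0 0 0'|sed -n '2p;4p';python3 -m jog '0 -0.2 1 0 0; 0 0 0 0 0'|sed -n '2p;4p'; python3 -c "
from station import r
s=r.sense();print(s['moment'])"
```

```text
tcp_pos: [0.5542, 0.2685, 0.2563]
wrist_force: [-0.3, -0.8, -2.0]
tcp_pos: [0.554, 0.2701, 0.2564]
wrist_force: [-0.0, 0.3, -2.2]
tcp_pos: [0.5536, 0.2717, 0.2566]
wrist_force: [0.2, -1.0, -1.5]
tcp_pos: [0.5534, 0.2726, 0.2567]
wrist_force: [0.5, -2.4, -0.9]
[-0.70952644  0.02310156 -0.10515111]
```

```bash
cat > m.py <<'E'
from station import r
s=r.sense();print(s['time_s'],s['tcp_pos'].round(4),s['wrist_force'].round(1),s['moment'].round(2))
E
python3 -m jog '0 -3.4 -0.6 7.2 0; 0 -3.4 -0.6 7.2 0; 0 -3.4 -0.6 7.2 0'>/dev/null; python3 m.py; python3 -m jog '0 -3.4 -0.6 7.2 0; 0 -3.4 -0.6 7.2 0; 0 0 0 0 0'>/dev/null; python3 m.py
```

```text
16.575 [0.543  0.2711 0.2788] [ 0.2 -2.6 -2.5] [-0.73 -0.27 -0.1 ]
16.95 [0.5362 0.2698 0.2938] [-0.  -2.  -0.7] [-0.87  0.08 -0.12]
```

```bash
python3 -m jog '0 -3.4 -0.6 7.2 0; 0 -3.4 -0.7 7.2 0; 0 -3 -0.6 6.2 0; 0 0 0 0 0'>/dev/null; python3 m.py; python3 -m jog '0 3.4 0.6 -7.2 0; 0 3.4 0.6 -7.2 0; 0 3.4 0.6 -7.2 0; 0 3.4 0.7 -7.2 0; 0 0 0 0 0'>/dev/null; python3 m.py
```

```text
17.45 [0.5265 0.268  0.3142] [-0.7 -1.8 -0.3] [-0.89  0.09 -0.07]
18.075 [0.5404 0.2707 0.2829] [-0.1 -2.3 -1.8] [-0.69 -0.21 -0.15]
```

```bash
python3 -m jog '0 3.2 0.6 -6.8 0; 0 3.2 0.6 -6.8 0; 0 3.2 0.6 -6.8 0; 0 3 0.6 -6.4 0; 0 0 0 0 0'>/dev/null; python3 m.py
```

```text
18.7 [0.5529 0.2731 0.2564] [ 0.9 -1.9 -2.6] [-0.74 -0.32 -0.13]
```

```bash
python3 -m jog '0 1.5 -8 0 0; 0 1.5 -8 0 0; 0 1.5 -8 0 0; 0 0 0 0 0'>/dev/null; python3 m.py; python3 -m jog '0 0.4 -2 0 0; 0 0 0 0 0'>/dev/null; python3 m.py; python3 -m jog '0 0.4 -2 0 0; 0 0 0 0 0'>/dev/null; python3 m.py
```

```text
19.2 [0.5575 0.2484 0.2579] [-0.4  0.1 -1.4] [ 0.01  0.04 -0.02]
19.45 [0.5577 0.247  0.2576] [-0.3  0.7 -1.8] [-0.01 -0.02  0.02]
19.7 [0.5581 0.245  0.2575] [-0.5  0.2 -1.9] [-0.    0.06 -0.  ]
```

```bash
python3 -m jog '0 0.3 -1.5 0 0; 0 0 0 0 0'>/dev/null; python3 m.py; python3 -m jog '0 0.3 -1.5 0 0; 0 0 0 0 0'>/dev/null; python3 m.py; python3 -m jog '0 0.2 -1 -0.8 0; 0 0 0 0 0'>/dev/null; python3 m.py
```

```text
19.95 [0.5584 0.2437 0.2576] [-0.6  0.9 -1.4] [0.33 0.19 0.07]
20.2 [0.5587 0.2424 0.2577] [-1.1  2.1 -0.2] [0.8  0.33 0.11]
20.45 [0.559  0.2414 0.2569] [-0.3  2.5 -0.3] [1.14 0.42 0.2 ]
```

```bash
python3 -m jog '0 -3.4 0 7.2 0; 0 -3.4 -0.6 7.2 0; 0 -3.4 -0.6 7.2 0; 0 -3.4 -0.6 7.2 0; 0 0 0 0 0'>/dev/null; python3 m.py; python3 -m jog '0 -3.4 -0.6 7.2 0; 0 -3.4 -0.7 7.2 0; 0 -3.4 -0.6 7.2 0; 0 -3.2 -0.6 6.8 0; 0 0 0 0 0'>/dev/null; python3 m.py
```

```text
21.075 [0.5452 0.2392 0.2869] [-1.1  2.1  0.2] [1.07 0.53 0.12]
21.7 [0.5318 0.2368 0.3151] [-1.3  2.7 -0.4] [1.1  0.55 0.16]
```

```bash
python3 -m jog '0 3.4 0.8 -7.2 0; 0 3.4 0.6 -7.2 0; 0 3.4 0.6 -7.2 0; 0 3.4 0.7 -7.2 0; 0 0 0 0 0'>/dev/null; python3 m.py; python3 -m jog '0 3.4 0.6 -7.2 0; 0 3.4 0.6 -7.2 0; 0 3.4 0.6 -7.2 0; 0 3.5 0.6 -7.4 0; 0 0 0 0 0'>/dev/null; python3 m.py
```

```text
22.325 [0.5457 0.2393 0.2836] [ 1.1  2.6 -3.1] [ 1.09 -0.02  0.15]
22.95 [0.5593 0.2417 0.2548] [ 0.5  1.2 -2.3] [ 1.03 -0.08  0.15]
```

Both walls are done. I'll centre, rise along the axis, then turn the brush back upright against the far wall near the mouth.

```bash
python3 -m jog '0 -1.3 7 0 0; 0 -1.4 7.3 0 0; 0 -5.8 -1.1 12.2 0; 0 -5.8 -1.1 12.2 0; 0 -5.8 -1.1 12.2 0'>/dev/null; python3 -m jog '0 -5.8 -1.1 12.2 0; 0 -5.8 -1 12.2 0; 0 0 0 0 0; 0 6 1.1 3 0; 0 6 1.1 3 0'>/dev/null; python3 m.py;  python3 -m jog '0 6 1.1 2.2 0; 0 6 1.1 2.2 0; 0 0 0 0 0'>/dev/null; python3 m.py; python3 -m jog '0 6 1.1 2 0; 0 0 0 0 0'>/dev/null; python3 m.py
```

```text
24.2 [0.5396 0.2528 0.3225] [-3.  -0.1 -1.5] [-0.13  0.9   0.02]
24.575 [0.5518 0.2551 0.327 ] [-2.   0.7 -2. ] [-0.16  0.81  0.  ]
24.825 [0.5578 0.2562 0.3295] [-1.9 -0.5 -3.5] [-0.22  0.85 -0.05]
```

```bash
python3 -m jog '0 6.5 1.2 2 0; 0 6.5 1.2 1.5 0; 0 6.5 1.2 1 0; 0 0 0 0 0'>/dev/null; python3 m.py;  python3 -m jog '0 6.5 1.2 0.6 0; 0 6.5 1.2 0.2 0; 0 6.5 1.2 0 0; 0 0 0 0 0'>/dev/null; python3 m.py; python3 -m jog '0 5 1 0 0; 0 4 0.5 0 0; 0 0 0 0 0'>/dev/null; python3 m.py
```

```text
25.325 [0.5777 0.26   0.3338] [-1.6  0.1 -1. ] [-0.21  0.83 -0.01]
25.825 [0.5971 0.2635 0.3343] [-1.5 -0.8 -2.5] [-0.08  0.81 -0.01]
26.2 [0.6058 0.265  0.3347] [-1.  -1.2 -2.2] [-0.11  0.98 -0.02]
```

```bash
python3 -m jog '0 -7 -1.3 0 0; 0 -7 -1.3 2 0; 0 -6 -1 12 0; 0 -6 -1 14 0; 0 -6 -1 16 0'>/dev/null; python3 m.py; python3 -m jog '0 -4 0 30 0; 0 0 0 40 0; 0 0 0 30 0; 0 0 0 0 0; 0 0 0 0 0'>/dev/null; python3 m.py; python3 - <<'E'
from h import *
S=cam("side");T=cam("top");t=r.sense()["tcp_pos"]
for dz in(-.02,-.0324,-.07,-.128,-.1604,-.1924): print(dz,proj(S,t+[0,0,dz])[0].round(1),proj(T,t+[0,0,dz])[0].round(1))
p=proj(S,t)[0].astype(int);print(p)
cv2.imwrite("pics/g7.png",cv2.resize(S["img"][p[1]-20:p[1]+80,p[0]-40:p[0]+40,::-1],(480,600),interpolation=2))
E
```

```text
26.825 [0.5732 0.2593 0.3807] [ 0.5  0.5 -1.2] [ 0.01 -0.   -0.07]
27.45 [0.5691 0.2594 0.4779] [-0.   0.5 -1.1] [-0.01  0.03 -0.04]
-0.02 [318.3 114.7] [210.6 161.7]
-0.0324 [318.3 117.4] [211.9 163.2]
-0.07 [318.4 125.6] [215.8 167.4]
-0.128 [318.5 137.9] [221.2 173.5]
-0.1604 [318.6 144.7] [224.  176.6]
-0.1924 [318.7 151.3] [226.7 179.5]
[318 110]
```

View pics/g7.png

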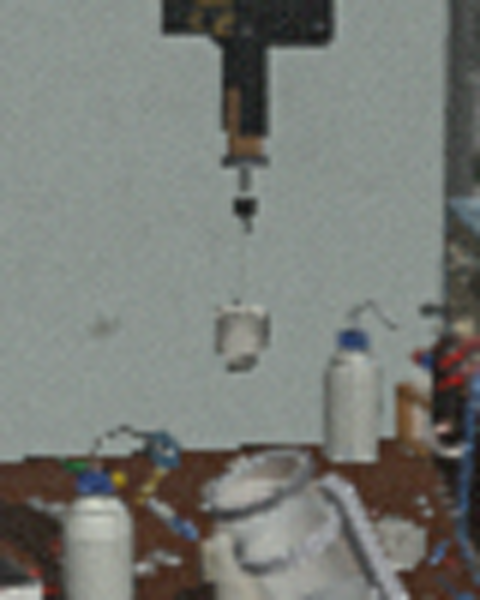

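The side view shows the brush upright again, with the collar (245,160) and head (242,332) within about 1° of vertical and the column unmoved. I'll return to the hanger.

```bash
python3 -m jog '0 -15 -25 0 0; 0 -18 -45 0 -4; 0 -18 -52 0 -5; 0 -18 -52 0 -5; 0 -18 -52 0 -4.8'>/dev/null; python3 -m jog '0 -18 -52 0 0; 0 -18 -52 0 0; 0 -18 -52 0 0; 0 -18 -52 0 0; 0 -18 -52 0 0'>/dev/null; python3 -m jog '0 -18 -52 0 0; 0 -15 -35 0 0; 0 0 -20 0 0; 0 0 0 0 0; 0 0 0 0 0'; python3 m.py
```

```text
time_s: 29.42
tcp_pos: [0.3594, -0.3332, 0.4783]
ee_rot: [[-0.99, 0.143, -0.001], [0.143, 0.99, 0.001], [0.001, 0.001, -1.0]]
wrist_force: [0.3, 0.9, -0.5]
gripper_width: 0.225
gripper_force: 30.0
29.425 [ 0.3594 -0.3332  0.4783] [ 0.3  0.9 -0.5] [ 0.07 -0.    0.04]
```

```bash
python3 -m jog '0 -2 -10 -50 0; 0 -2 -10 -50 0; 0 -1 -10 -50 0; 0 0 -1 -40 0; 0 0 0 -30 0'>/dev/null; python3 -m jog '0 0 0 -18 0; 0 0 0 -8 0; 0 0 0 0 0; 0 0 0 0 0'>/dev/null; python3 m.py; python3 - <<'E'
from h import *
T,S=cam("top"),cam("side");t=r.sense()["tcp_pos"]
O=np.array([.4486,-.3774,.185])
# measured head centre by white mask in the side view near prediction
p=proj(S,t-[0,0,.1604])[0];print("pred head side",p)
x,y=p.astype(int);w=S["img"][y-12:y+13,x-14:x+15].astype(int)
m=(w.min(2)>110)&(w.max(2)-w.min(2)<45);ys,xs=np.nonzero(m);print(len(xs),xs.mean()+x-14,ys.mean()+y-12,xs.min()+x-14,xs.max()+x-14,ys.min()+y-12,ys.max()+y-12)
print("collar",proj(S,t-[0,0,.0324])[0],"rest",proj(S,O)[0])
cv2.imwrite("pics/h.png",S["img"])
E
```

```text
30.55 [ 0.3551 -0.3649  0.2339] [-0.4  1.2 -1.7] [ 0.   -0.03  0.02]
pred head side [288.34245236 257.45665909]
167 288.6167664670659 255.45508982035926 281 300 245 269
collar [286.7420282  222.45066702] rest [316.09054007 226.30919299]
```

```bash
python3 -m jog '0 16 -2.1 0 0; 0 16 -2.1 0 0; 0 16 -2.1 0 0; 0 0 0 0 0'>/dev/null; python3 m.py; python3 -m jog '0 16 -2.1 0 0; 0 15 -2.1 0 0; 0 14 -2 0 0; 0 0 0 0 0; 0 0 0 0 0'>/dev/null; python3 m.py
```

```text
31.15 [ 0.404  -0.3711  0.2322] [ 0.7  0.7 -1.6] [-0.01  0.01 -0.  ]
31.775 [ 0.4473 -0.3771  0.2326] [-0.5 -0.4 -1.4] [-0.07  0.08  0.  ]
```

```bash
python3 -m jog '0 1 0 -6 0; 0 0 0 -5 0; 0 0 0 0 0; 0 0 0 0 0'>/dev/null; python3 m.py; python3 -m jog '0 0 0 -2 0; 0 0 0 0 0'>/dev/null; python3 m.py; python3 -m jog '0 0 0 -1.5 0; 0 0 0 0 0'>/dev/null; python3 m.py
```

```text
32.275 [ 0.4485 -0.3773  0.2219] [-0.5  0.6 -1.2] [-0.   -0.03 -0.02]
32.525 [ 0.4484 -0.3771  0.2197] [ 0.2 -0.1 -0.6] [-0.08  0.02 -0.01]
32.775 [ 0.4485 -0.3772  0.2182] [ 0.2  0.7 -2.5] [-0.06 -0.03  0.05]
```

```bash
python3 -m jog '0 0 0 -1 0; 0 0 0 0 0'>/dev/null; python3 m.py; python3 -m jog '0 0 0 -1 0; 0 0 0 0 0'>/dev/null; python3 m.py;
```

```text
33.025 [ 0.4486 -0.3773  0.218 ] [-1.3  1.6  2. ] [0.32 0.24 0.07]
33.275 [ 0.4485 -0.3773  0.2178] [-2.6  2.7  7. ] [0.78 0.51 0.02]
```

```bash
python3 -m jog '0 0 0 1.5 0; 0 0 0 0 0'>/dev/null; python3 m.py; python3 -m jog '0.4 0 0 0 0; 0.6 0 0 0 0; 1 0 0 0 0; 1 0 0 0 0; 1 0 0 0 0'; python3 m.py
```

```text
33.525 [ 0.4486 -0.3773  0.218 ] [-1.7  0.3  1.8] [0.3  0.23 0.04]
time_s: 34.15
tcp_pos: [0.4485, -0.3772, 0.2178]
ee_rot: [[-0.99, 0.143, -0.0], [0.143, 0.99, 0.0], [0.0, 0.0, -1.0]]
wrist_force: [-0.5, 0.7, -0.8]
gripper_width: 0.711
gripper_force: 0.0
34.15 [ 0.4485 -0.3772  0.2178] [-0.5  0.7 -0.8] [-0.03 -0.    0.  ]
```

Next I'll rise straight up, pull away, and check the brush's place against the first pictures.

```bash
python3 -m jog '1 0 0 0 0; 1 0 0 0 0; 1 0 0 15 0; 1 0 0 40 0; 1 0 0 50 0'>/dev/null; python3 -m jog '1 0 0 50 0; 1 -40 30 20 0; 1 -40 45 0 0; 1 -30 50 0 0; 1 0 50 0 0'>/dev/null; python3 -m jog '1 0 50 0 0; 1 0 0 0 0; 1 0 0 0 0; 1 0 0 0 0; 1 0 0 0 0'|sed -n '1,2p;4p'; python3 - <<'E'
from h import *
S,T=cam("side"),cam("top")
for c,n,boxes in((S,"side0",[(305,205,350,275),(300,160,350,205)]),(T,"top0",[(400,185,445,235),(205,150,265,212)])):
    o=cv2.imread(f"pics/{n}.png")[...,::-1]
    for x0,y0,x1,y1 in boxes:
        d=cv2.absdiff(cv2.GaussianBlur(c["img"],(3,3),0),cv2.GaussianBlur(np.ascontiguousarray(o),(3,3),0))[y0:y1,x0:x1].max(2)
        ys,xs=np.nonzero(d>40);print(n,(x0,y0),len(xs),d.mean().round(1),(xs.mean()+x0,ys.mean()+y0) if len(xs) else "")
for c,(x0,y0,x1,y1) in((T,(422,195,442,216)),(S,(310,205,322,230))):
    hsv=cv2.cvtColor(c["img"],cv2.COLOR_RGB2HSV)[y0:y1,x0:x1];ys,xs=np.nonzero(cv2.inRange(hsv,(6,80,150),(20,200,255)))
    print(len(xs),xs.mean()+x0,ys.mean()+y0)
E
```

```text
time_s: 36.02
tcp_pos: [0.3385, -0.1531, 0.3927]
wrist_force: [0.1, 0.4, -0.0]
side0 (305, 205) 4 5.3 (np.float64(316.25), np.float64(241.25))
side0 (300, 160) 0 3.9 
top0 (400, 185) 237 15.8 (np.float64(409.72151898734177), np.float64(211.32489451476795))
top0 (205, 150) 0 3.5 
163 436.36196319018404 203.82208588957056
112 316.49107142857144 216.45535714285714
```

The side view matches the first picture at the brush and the column, and the handle masks agree within 0.4 px. The top-view difference at (410,211) is most likely the arm or its shadow. I'll hand in.

```bash
python3 -c "
from station import r
print(r.finish_job())"
```

```text
the job is handed in; nothing more can be done
None
```

I pressed the bottom plate gently (about 2 N), scrubbed the left wall and then the right wall (about 2–3 N each), and hung the brush back on its hanger. I handed the job in at about 36 s; the column had not moved, and the arm never went near the bottles or the beaker.

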